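Pack the specimen transport case

ROBOT

A 6-joint arm with a two-finger parallel gripper is mounted at the origin on the work surface. World frame = base frame: x ahead of the robot, y to its left, z up, the work surface at z = 0. Lengths are in mm, angles in rad, forces in N, time in s.
With the tool pointing down it reaches from about 375 to 975 mm from the base axis. Payload 3.8 kg.
Tool frame: the origin (TCP) lies midway between the tips of the shut fingers; the grasp point (between the pads) lies 19 mm behind it (robot.pinch_z is the distance from the TCP to the grasp point, in mm); z points along the fingers, y is the line along which they close (so a half turn about z gives the same grasp; the last joint's range is limited). The gripper opens to 85 mm and grips with 20 to 120 N. Pads are 22 mm wide; open, the fingers measure 114 mm over their backs; the gripper's body (76 mm by 85 mm) begins 54 mm behind the grasp point. The pads swing forward as they close: fully open they stand 13 mm farther back than shut.
Start: joints at [-1.243, 0.264, 1.604, -0, 1.274, -0.037], TCP at [240.809, -630.578, 231.28] pointing down, gripper open.
Joint ranges: [-2.63, 2.63], [-0.94, 2.18], [0.31, 2.57], [-1.31, 4.45], [0, 2.66], [-2.55, 2.55]. Speed limits (rad/s): [2.57, 2.57, 3.14, 3.14, 3.14, 3.14].

INTERFACE

Orientations are given as [roll, pitch, yaw] about the fixed x, y, z axes, in that order (R = Rz(yaw) Ry(pitch) Rx(roll)).
In Python, from plant import robot, solver, snapshot, camera_params, ticket, spotter gives the robot as it stands. Calls block until the motion is done:
- robot.goto(position, orientation): joint-space move of the TCP to a pose.
- robot.move_straight(position, frame=None, feed=150, stop_force=None): straight line of the TCP; frame=None keeps the orientation; feed is the mean speed in mm/s. With stop_force (N) it stops when the force on the tool has changed by that much, and returns True; else False.
- robot.move_j(angles): joint-space move.
- robot.gripper_to(opening, squeeze=None): finger opening in mm; squeeze is the grip in N (None keeps the last); returns when the fingers have stopped.
- robot.dwell(seconds).
- solver.solve_ik(position, orientation): joint angles nearest the present ones, or None.
- snapshot(name): name is "scene" or "top" or "wrist"; returns the picture (400x640x3 uint8, blue, green, red); there is no depth.
- camera_params(name): a dict with "K" (3x3 intrinsics, pixels), "rvec" (rotation vector, rad) and "tvec" (3), from world to camera coordinates, as OpenCV has them. Camera axes: x right, y down, z forward; pixel columns grow to the right and rows downward; lengths in mm; the calibration is good to about 2 mm. A picture is of the moment at which its call begins: read the wrist's pose just before it. camera_params takes no time and is no camera call; for the wrist camera it gives the pose at the moment of the call.
A pose or a line that the arm cannot do raises robot.IKError and nothing moves.
- ticket.job_done(): hands the job in; it is judged then, once.
Trained networks look in the newest picture that a camera, given by its name, has taken for a name from the list of things; names that differ only in an ending like _2 or _b are one class to them, and where a whole thing is asked for, a point or a joint stands for the part that bears it (a point fixed in the world has none). Each returns a list of dicts, best first, with "p" (0 to 1); they miss things now and then, are a little off and sometimes report something else, mostly with a low value. They report only what shows in the picture. A call takes as long as a camera call. They do not tell look-alikes from the thing itself.
- spotter.recognise(camera, label): "position" ([x, y, z] in mm, in world coordinates, good to about 4 mm: the middle of the surface that is visible of it).
- spotter.outline_of(camera, label): "region" (400x640 bool, what is visible of it).
- spotter.mark_of(camera, label): "position" ([x, y, z] in mm, in world coordinates, good to about 4 mm: a listed point, or the origin of a listed thing).
Readings, each from a call of its own:
- robot.get_time_s(): time.
- robot.get_q(): joint angles.
- robot.get_joint_velocities(): joint speeds.
- robot.get_effort(): joint torques, N m.
- robot.get_position(): TCP position.
- robot.get_eef_rot(): TCP orientation.
- robot.get_force(): force on the tool from outside, world axes, zero at the start.
- robot.get_wrist_torque(): the same for the moment, N m.
- robot.get_width(): finger opening in mm.
- robot.get_grip_force(): force on a finger pad.
Only numpy, scipy, OpenCV 4.12 (cv2) and the standard library are available. Lean on these libraries where they do the work, as an engineer would, in place of code of your own. Each camera call takes 0.05 s, during which the arm holds its last target. There are 200 camera calls.

TASK

Open the blue transport case by its catch, keeping a hand on the sprung lid as it comes up so that it never flies open, and snap every specimen sleeve lying on the desk fully home into a seat of its own in the case, any seat, either way round. Then shut the lid without slamming it until its catch holds it, and finally pull the white tab on the front of the case out to its stop, where it stays, to mark the case as packed. Leave the cup, the gel bottle and the tape where they are.

Things in the scene. Friction and masses are not known exactly. Their poses are not given: they have to be found in the camera images.
- case: Blue plastic transport case standing on the desk, fixed: outside 250 (its x) x 156 (its y) x 58 mm high, walls 3 mm, inner floor 4 mm up. Origin: centre of its underside on the desk. The lid's hinge runs along its x on the -y side; the catch is on the +y side.
- lid (a joint): White sprung lid, a plate 252 x 158 x 8 mm. 0 = shut (underside 58 mm above the desk), pi/2 = upright, 1.75 = at its stop, leaning outwards over the -y side, where it stays. Its spring lifts the free edge with about 3 N near shut, next to nothing near the stop. Let go near shut it flies open at 4 rad/s or more; let go beyond 1.1 rad it drifts open gently.
- catch (a joint): Black rocker catch on the middle of the lid's free (+y) edge. 0 = at rest (hooked when the lid is shut), 0.2 = pad fully down; beyond 0.12 the hook is free. The pad takes 1.5 to 4 N, springs back, and is weaker than the lid's spring: a lid let up slowly under the pressing finger follows it up, unhooked.
- catch_pad (a point): Centre of the top of the catch's push pad: a black block 40 (along the case's x) x 30 mm (its y) whose top is 8 mm above the lid's top face, at case (0, 50, 74) mm when shut. Moves with the lid. Pressed down about 5 mm.
- hinge (a point): Middle of the lid's hinge axis, which runs along its x; at case (0, -78, 58) mm, level with the lid's underside. This frame turns with the lid.
- lid_edge (a point): Middle of the lid's free edge, on its outer (top) face: 156 mm out from the hinge axis, at case (0, 78, 66) mm when shut. To shut the lid, push its outer face over and down, and press it to 0 beside the pad, not on it, near this edge (about 8 N) until the catch snaps in; pressed by the pad it does not latch.
- tab (a joint): White dispatch tab on a steel stem through the case's front (+y) wall; slides out along the case's +y. 0 = in, 0.030 m = out at its stop. A spring pulls it back (2 N in, 5 N out, with a hump to about 8 N at 10 to 26 mm out as a pawl is pushed aside); pulled to the stop and let go, it settles back 2 to 4 mm and is held there. Let go earlier, it springs back in.
- tab_grip (a point): Centre of the tab's grip block: 16 (case x) x 12 (case y) x 26 mm high, 27 to 53 mm above the desk, at case (108, 102, 40) mm when in. Pinch it across the case's x from above; 12 mm clear of the wall behind. Moves with the tab.
- seat0 (a point): Seat 0 in the case, at case (-81, 0, 26) mm: where the centre of a fully seated sleeve lies; it lies along y (axes as the case). 29 mm wide between plastic teeth, which stand 22 to 46 mm from its middle along y, tops 26 mm above the desk. The sleeve's ends rest on rails 14 mm above the desk; nothing is under its middle, so fingers have room down to the case floor.
- seat1 (a point): Seat 1 in the case, at case (-27, 0, 26) mm: where the centre of a fully seated sleeve lies; it lies along y (axes as the case). Otherwise as seat0. At both ends of each seat a sprung steel clip nose, tips 84 mm apart, 40 mm above the desk, upper faces 60 degrees steep, top 52 mm above the desk. A sleeve laid on the noses stands 25 mm or more too high.
- seat2 (a point): Seat 2 in the case, at case (27, 0, 26) mm: where the centre of a fully seated sleeve lies; it lies along y (axes as the case). Otherwise as seat0. A sleeve pushed down spreads the two noses by 3 mm each (6 to 14 N in all at first, less half-way) and drops free under them when home: the force falls, then rises as it meets the rails.
- seat3 (a point): Seat 3 in the case, at case (81, 0, 26) mm: where the centre of a fully seated sleeve lies; it lies along y (axes as the case). Otherwise as seat0.
- sleeve0_mid (a point): Centre of specimen sleeve 0: a rounded square plastic bar 24 x 24 mm, 90 mm long along its y, white with a paper label and a grey cap end at +y, 45 g; lies flat on the desk, centre 12 mm up. May be absent.
- sleeve1_mid (a point): Centre of specimen sleeve 1: like sleeve 0. May be absent.
- sleeve2_mid (a point): Centre of specimen sleeve 2: like sleeve 0. May be absent.
- sleeve3_mid (a point): Centre of specimen sleeve 3: like sleeve 0. May be absent.
- cup_mid (a point): Bystander: white cup, 76 mm wide, 62 mm high, half-way up. Leave alone.
- gel_mid (a point): Bystander: clear hand-gel bottle, 52 mm wide, 120 mm high, half-way up. Leave alone.
- tape_mid (a point): Bystander: roll of paper tape lying flat, 68 mm wide, 22 mm high. Leave alone.
Mind the look-alikes: they are no part of the job. What is shaped like the part that bears sleeve2_mid but turquoise is not meant. What is shaped like the part that bears sleeve3_mid but brown is not meant.

How it is judged (in metres and radians):
On the way, in this order (a step that is already met when the one before it is completed fails the run):
1. the lid stands open (value of joint lid above 1.3 rad), for 0.3 s.
2. every sleeve is seated under the clips while the lid is open (x of sleeve0_mid in the frame of case between -0.09 and 0.09 m and y of sleeve0_mid in the frame of case between -0.008 and 0.008 m and z of sleeve0_mid in the frame of case between 0.02 and 0.029 m and angle between the y axis of each of sleeve0_mid, sleeve1_mid, sleeve2_mid, sleeve3_mid and the y axis of case, either way round below 0.12 rad and x of sleeve1_mid in the frame of case between -0.09 and 0.09 m and y of sleeve1_mid in the frame of case between -0.008 and 0.008 m and z of sleeve1_mid in the frame of case between 0.02 and 0.029 m and x of sleeve2_mid in the frame of case between -0.09 and 0.09 m and y of sleeve2_mid in the frame of case between -0.008 and 0.008 m and z of sleeve2_mid in the frame of case between 0.02 and 0.029 m and x of sleeve3_mid in the frame of case between -0.09 and 0.09 m and y of sleeve3_mid in the frame of case between -0.008 and 0.008 m and z of sleeve3_mid in the frame of case between 0.02 and 0.029 m and value of joint lid above 1 rad), for 0.2 s.
3. the lid is shut and held by its catch (value of joint lid below 0.03 rad and value of joint catch below 0.05 rad), for 0.3 s.
4. the tab is pulled out (value of joint tab above 0.024 m), for 0.3 s.
At the end, for the whole second after the job is handed in: Every sleeve present lies home in a seat, at rest (centre under 29 mm above the case's underside, within 8 mm of the seats' middle line, along the seat within 0.12 rad); the lid is shut (below 0.03 rad) and held by its catch (below 0.05 rad); the tab is out (over 24 mm) (all of step 3 and x of sleeve0_mid in the frame of case between -0.09 and 0.09 m and y of sleeve0_mid in the frame of case between -0.008 and 0.008 m and z of sleeve0_mid in the frame of case between 0.02 and 0.029 m and angle between the y axis of each of sleeve0_mid, sleeve1_mid, sleeve2_mid, sleeve3_mid and the y axis of case, either way round below 0.12 rad and x of sleeve1_mid in the frame of case between -0.09 and 0.09 m and y of sleeve1_mid in the frame of case between -0.008 and 0.008 m and z of sleeve1_mid in the frame of case between 0.02 and 0.029 m and x of sleeve2_mid in the frame of case between -0.09 and 0.09 m and y of sleeve2_mid in the frame of case between -0.008 and 0.008 m and z of sleeve2_mid in the frame of case between 0.02 and 0.029 m and x of sleeve3_mid in the frame of case between -0.09 and 0.09 m and y of sleeve3_mid in the frame of case between -0.008 and 0.008 m and z of sleeve3_mid in the frame of case between 0.02 and 0.029 m and value of joint tab above 0.024 m and not (linear speed of sleeve0 above 0.02 m/s) and not (linear speed of sleeve1 above 0.02 m/s) and not (linear speed of sleeve2 above 0.02 m/s) and not (linear speed of sleeve3 above 0.02 m/s)); the robot touches nothing.
It fails at once if the lid flies open (faster than 2.5 rad/s) (velocity of joint lid above 2.5 rad/s).
It fails at once if the lid is slammed (faster than 3 rad/s) (velocity of joint lid below -3 rad/s).
It fails at once if the cup is moved by more than 30 mm (distance of cup_mid from where it was at the start of the episode above 0.03 m).
It fails at once if the gel is moved by more than 30 mm (distance of gel_mid from where it was at the start of the episode above 0.03 m).
It fails at once if the tape is moved by more than 30 mm (distance of tape_mid from where it was at the start of the episode above 0.03 m).
Of sleeve0, sleeve1, sleeve2, sleeve3 only 3 to 4 are there at a start; the rules pass over those that are not, and their reading is None.
At some moment in a run one of sleeve0, sleeve1, sleeve2, sleeve3 may be knocked a few centimetres aside while the robot is not near it.
Once in a run the grip may slacken for a moment while it holds something.
It also fails if it takes over 200 s, if anything falls off the work surface, if the arm or the gripper's body presses on something with over 40 N, if the wrist force passes 120 N, or if a joint passes its speed limit or range.

## Working session

There is one attempt and no reset: what is moved stays moved. The work goes in short steps, each a Python script; the robot and the scene stay as the last script left them, time stands still between calls to the robot, and variables do not carry over. Pictures are saved under pics/ and viewed, at most 14 in all, crops included, and the job is handed in when it is done.

```bash
ls; mkdir -p pics; cat > h.py <<'E'
import numpy as np, cv2
from plant import robot, solver, snapshot, camera_params, ticket, spotter
def proj(cam,P):
    c=camera_params(cam);return cv2.projectPoints(np.float64(P).reshape(-1,3),np.float64(c["rvec"]),np.float64(c["tvec"]),np.float64(c["K"]),None)[0].reshape(-1,2)
def unproj(cam,uv,z,c=None):
    c=c or camera_params(cam);R=cv2.Rodrigues(np.float64(c["rvec"]))[0];C=-R.T@np.float64(c["tvec"]).ravel()
    uv=np.float64(uv).reshape(-1,2);d=(R.T@np.linalg.inv(c["K"])@np.c_[uv,np.ones(len(uv))].T).T
    return C+d*((z-C[2])/d[:,2])[:,None]
E
python3 - <<'E'
from h import *
print(robot.get_time_s())
for c in("top","scene"):
    im=snapshot(c);cv2.imwrite(f"pics/{c}0.png",im)
    for l in("case","catch_pad","lid_edge","hinge","tab_grip","sleeve0_mid","cup_mid","gel_mid","tape_mid"):
        r=spotter.mark_of(c,l)
        print(c,l,[(np.round(x["position"]).astype(int).tolist(),round(x["p"],2),proj(c,x["position"]).round().astype(int).tolist()) for x in r[:8]])
E
```

```text
pics
0.0
top case [([581, -104, -4], 0.85, [[382, 184]])]
top catch_pad [([578, -57, 79], 0.55, [[369, 180]])]
top lid_edge [([577, -31, 64], 0.83, [[360, 181]])]
top hinge [([587, -182, 56], 0.61, [[413, 178]])]
top tab_grip [([676, 2, 37], 0.38, [[347, 149]]), ([470, 167, 10], 0.24, [[291, 222]])]
top sleeve0_mid []
top cup_mid [([560, 496, 29], 0.91, [[176, 192]])]
top gel_mid [([347, -348, 63], 0.63, [[476, 261]])]
top tape_mid [([564, 494, 30], 0.67, [[177, 191]]), ([470, 168, 11], 0.55, [[291, 222]]), ([315, 327, 7], 0.5, [[236, 277]])]
scene case [([584, -104, 1], 0.55, [[269, 241]])]
scene catch_pad [([580, -56, 72], 0.57, [[282, 226]]), ([665, -98, 26], 0.37, [[277, 260]])]
scene lid_edge [([572, -28, 68], 0.62, [[290, 222]]), ([582, -106, 5], 0.53, [[268, 240]])]
scene hinge [([597, -182, 60], 0.73, [[244, 243]])]
scene tab_grip [([610, -103, 31], 0.65, [[270, 244]]), ([679, 10, 39], 0.52, [[311, 253]])]
scene sleeve0_mid [([598, -182, 62], 0.6, [[244, 243]])]
scene cup_mid [([560, 496, 34], 0.77, [[438, 185]])]
scene gel_mid [([347, -356, 66], 0.68, [[175, 189]]), ([665, -99, 25], 0.24, [[276, 260]])]
scene tape_mid [([322, 332, 10], 0.62, [[368, 147]])]
```

View pics/top0.png

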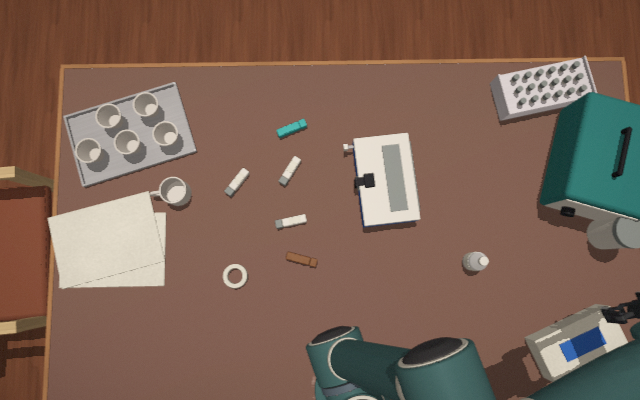

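View pics/scene0.png

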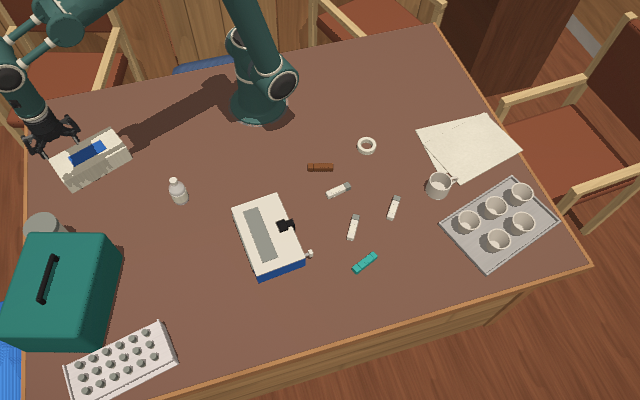

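```bash
python3 - <<'E'
from h import *
for c in("top","scene"):
  for k in (0,1,2,3):
    r=spotter.mark_of(c,f"sleeve{k}_mid") if k else spotter.recognise(c,"sleeve0_mid")
    print(c,k,[(np.round(x["position"]).astype(int).tolist(),round(x["p"],2),proj(c,x["position"]).round().astype(int).tolist()) for x in r[:10]])
E
```

```text
top 0 [([578, -106, 66], 0.52, [[386, 180]])]
top 1 [([594, 323, 12], 0.78, [[237, 181]]), ([583, -106, -3], 0.4, [[383, 183]])]
top 2 [([747, 165, 11], 0.62, [[291, 129]]), ([621, 171, 12], 0.58, [[289, 171]])]
top 3 [([359, 138, 12], 0.58, [[301, 261]]), ([467, 167, 13], 0.49, [[291, 223]])]
scene 0 []
scene 1 [([585, 319, 12], 0.75, [[391, 207]]), ([612, -102, 33], 0.63, [[271, 244]])]
scene 2 [([748, 167, 14], 0.7, [[366, 262]]), ([620, 166, 14], 0.46, [[352, 228]])]
scene 3 [([472, 170, 11], 0.51, [[338, 191]]), ([612, -101, 28], 0.27, [[271, 245]])]
```

The top view shows the white sleeves at (237,182), (290,171) and (291,222). The turquoise look-alike is at (292,129) and the brown one at (302,260), neither wanted. Cup is at (174,192), tape (235,276), gel (475,261). The case is at (385,180), shut, with its catch at (366,181) and tab at (348,149). Next I'll check the choice in a close crop and fit the poses.

```bash
cat >> h.py <<'E'
def D(yaw=0,tilt=0): return [np.pi-0,0,yaw]
def rects(cam,im,z,roi,lo=150,c=None):
    """bright blobs inside roi (u0,v0,u1,v1): fit rectangle in the plane z -> centre, long-axis yaw, dims"""
    m=np.zeros(im.shape[:2],np.uint8);u0,v0,u1,v1=roi
    m[v0:v1,u0:u1]=(im[v0:v1,u0:u1].min(2)>lo)*255
    out=[]
    for k in cv2.findContours(m,cv2.RETR_EXTERNAL,cv2.CHAIN_APPROX_NONE)[0]:
        if len(k)<15: continue
        P=unproj(cam,k.reshape(-1,2),z,c)[:,:2]
        r=cv2.boxPoints(cv2.minAreaRect(np.float32(P)));e=[r[1]-r[0],r[2]-r[1]];l=[np.linalg.norm(x) for x in e]
        a=e[int(l[1]>l[0])];out.append((r.mean(0).round(1),round(float(np.arctan2(a[1],a[0])%np.pi),3),np.round(sorted(l),1)))
    return out
E
python3 - <<'E'
from h import *
t=cv2.imread("pics/top0.png");s=cv2.imread("pics/scene0.png")
for lo in (110,140,170):
    print(lo,"lid",rects("top",t,66,(350,125,425,235),lo),rects("scene",s,66,(225,185,306,282),lo))
    for n,r in dict(s1=(222,165,252,198),s2=(276,153,304,188),s3=(272,210,310,232)).items(): print(n,rects("top",t,18,r,lo))
cv2.imwrite("pics/crop.png",np.hstack([cv2.resize(t[120:280,215:425],None,fx=3.7,fy=3.7,interpolation=2)]))
# IK along lid arc
from scipy.spatial.transform import Rotation as R
cx,cy,th=581,-104,0.066
for yaw0 in (0,np.pi/2,-np.pi/2,np.pi):
  ok=[]
  for a in np.arange(0,1.5,.2):
    n=np.array([0,-np.sin(a),np.cos(a)]);v=np.array([0,np.cos(a),np.sin(a)])
    p=np.array([0,-78,58])+128*v+16*n
    for f in (0,.5,1):
      rot=R.from_euler('z',th)*R.from_euler('x',f*a)*R.from_euler('z',yaw0)*R.from_euler('x',np.pi)
      w=R.from_euler('z',th).apply(p)+[cx,cy,0]
      q=solver.solve_ik(w.tolist(),rot.as_euler('xyz').tolist()); ok.append('.' if q is None else 'Y')
  print(yaw0,''.join(ok))
E
```

```text
110 lid [(array([ 584.4, -101.4], dtype=float32), 0.098, array([172.9, 252.6], dtype=float32))] [(array([ 582.7, -106.1], dtype=float32), 0.103, array([165. , 253.6], dtype=float32))]
s1 [(array([592.4, 324. ], dtype=float32), 2.484, array([25.6, 89.3], dtype=float32))]
s2 [(array([623.6, 169.8], dtype=float32), 2.578, array([25.2, 88.9], dtype=float32))]
s3 [(array([473.9, 167.8], dtype=float32), 1.765, array([24.1, 90.1], dtype=float32))]
140 lid [(array([ 584.4, -100.2], dtype=float32), 0.098, array([169.7, 251.1], dtype=float32))] [(array([ 582.8, -105.7], dtype=float32), 0.11, array([160.1, 252.5], dtype=float32))]
s1 [(array([592.8, 323.9], dtype=float32), 2.472, array([23.5, 86.4], dtype=float32))]
s2 [(array([624.2, 169.3], dtype=float32), 2.572, array([23.5, 86.4], dtype=float32))]
s3 [(array([474.5, 166.8], dtype=float32), 1.765, array([22.4, 86.7], dtype=float32))]
170 lid [(array([ 585., -106.], dtype=float32), 0.098, array([156.4, 249.8], dtype=float32))] [(array([ 582.4, -105.3], dtype=float32), 0.102, array([158.6, 250.9], dtype=float32))]
s1 [(array([600.1, 318.4], dtype=float32), 2.47, array([20.3, 66.8], dtype=float32))]
s2 [(array([631.9, 164.7], dtype=float32), 2.586, array([20.2, 67.3], dtype=float32))]
s3 [(array([476.2, 158.5], dtype=float32), 1.773, array([21. , 66.7], dtype=float32))]
0 YYYYYYYYYYYYYYYYYYYYYYYY
1.5707963267948966 YYYYYYYYYYYYYYYYYYYYYYYY
-1.5707963267948966 ........Y..Y.YY.YY.YY.YY
3.141592653589793 YYYYYYYYYYYYYYYYYYYYYYYY
```

View pics/crop.png

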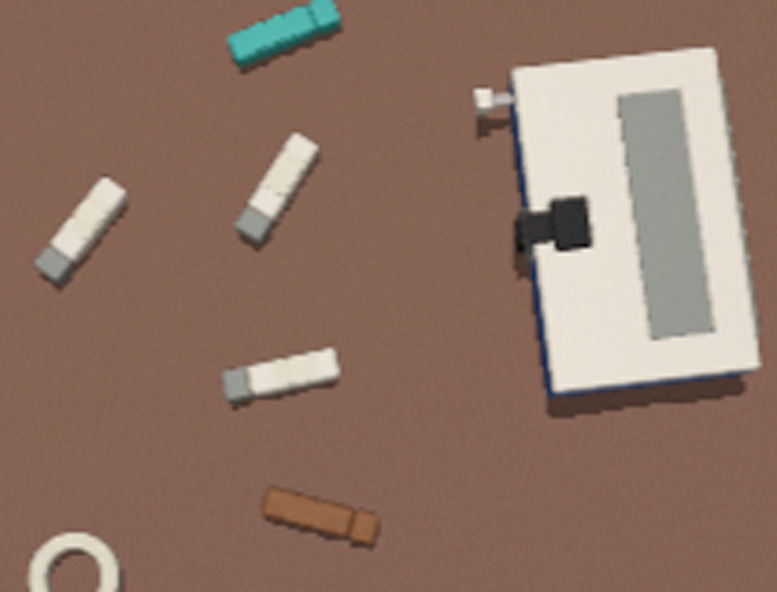

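The crop shows the three white sleeves with grey caps, the turquoise and brown look-alikes apart from them, and the catch pad on the near lid edge. Now I'll open the lid.

```bash
cat >> h.py <<'E'
from scipy.spatial.transform import Rotation as R
import json,os
CASE=json.load(open("case.json")) if os.path.exists("case.json") else [583.5,-105.5,0.1]
RC=R.from_euler('z',CASE[2])
def W(p): return (RC.apply(p)+[CASE[0],CASE[1],0]).tolist()
def inC(p): return RC.inv().apply(np.array(p)-[CASE[0],CASE[1],0])
def O(yaw0=0,a=0): return (RC*R.from_euler('x',a)*R.from_euler('z',yaw0)*R.from_euler('x',np.pi)).as_euler('xyz').tolist()
def lidpt(a,r,h):
    """point in case frame: r out from hinge, h above lid underside plane, lid at angle a"""
    return np.array([0,-78,58])+r*np.array([0,np.cos(a),np.sin(a)])+h*np.array([0,-np.sin(a),np.cos(a)])
E
python3 - <<'E'
from h import *
for y in (0,np.pi/2,np.pi): print(y,[np.round(solver.solve_ik(W(lidpt(a,128,14)),O(y,a)),2).tolist() for a in (0,.7,1.4)])
robot.gripper_to(0)
robot.goto(W([0,50,140]),O(0))
robot.move_straight(W([0,50,90]),feed=150)
f0=np.array(robot.get_force())
print(robot.move_straight(W([0,50,60]),feed=15,stop_force=2.0),inC(robot.get_position()).round(1),np.array(robot.get_force())-f0,robot.get_time_s())
cv2.imwrite("pics/wrist1.png",snapshot("wrist"))
E
```

```text
0 [[-0.14, 0.24, 1.95, -0.0, 0.95, 1.33], [-0.52, 0.41, 1.72, 0.55, 1.48, 0.76], [-0.72, 0.81, 1.44, 0.85, 2.04, 0.63]]
1.5707963267948966 [[-0.14, 0.24, 1.95, -0.0, 0.95, -0.24], [-0.52, 0.41, 1.72, 0.55, 1.48, -0.81], [-0.72, 0.81, 1.44, 0.85, 2.04, -0.94]]
3.141592653589793 [[-0.14, 0.24, 1.95, -0.0, 0.95, -1.81], [-0.52, 0.41, 1.72, 0.55, 1.48, -2.38], [-0.72, 0.81, 1.44, 0.85, 2.04, -2.51]]
True [-0.1 49.6 73.2] [ 0.18456726 -0.08586113  1.53211657] 6.1833
```

```bash
python3 - <<'E'
from h import *
f0=np.array(robot.get_force())
print(robot.move_straight(W(lidpt(0,128,9.5)),feed=10,stop_force=9),inC(robot.get_position()).round(1),(np.array(robot.get_force())-f0).round(1))
h=inC(robot.get_position())[2]-58
for a in np.arange(.05,1.36,.05):
    robot.move_straight(W(lidpt(a,128,h)),frame=O(0,a),feed=40)
    if round(a/.05)%3==0: print(round(a,2),(np.array(robot.get_force())-f0).round(1))
cv2.imwrite("pics/scene2.png",snapshot("scene"))
print(robot.get_time_s(),h)
E
```

```text
False [-0.  49.4 68.2] [-2.7 -3.1  4.6]
0.15 [-0.5 -0.2  0.1]
0.3 [-0.8 -0.7 -0.2]
0.45 [-0.9 -1.2  0.5]
0.6 [-1.3 -1.8 -1. ]
0.75 [-0.1 -1.2 -0.5]
0.9 [-1.1 -0.7 -1.5]
1.05 [-0.  -0.6 -1.4]
1.2 [-1.1 -0.4 -1. ]
1.35 [-1.  -0.5 -1.2]
15.325 10.210708350040179
```

View pics/scene2.png

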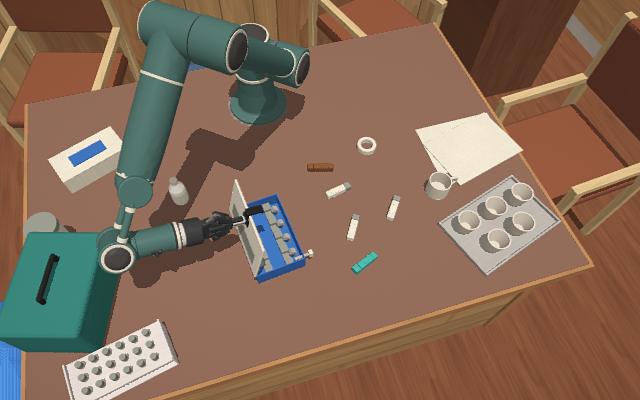

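The lid is up at about 1.35 rad under the finger, with the case open at (275,240). I'll back off a little and go up, then look into the case from above.

```bash
python3 - <<'E'
from h import *
a=1.35
p=lidpt(a,132,36);robot.move_straight(W(p),feed=120)
p=p+[0,-8,150];robot.move_straight(W(p),feed=250)
robot.goto(W([0,30,380]),O(0)); robot.gripper_to(40)
im=snapshot("wrist");cv2.imwrite("pics/wrist3.png",im)
print(robot.get_time_s(),np.round(robot.get_position(),1))
P=[W([x,0,14]) for x in(-81,-27,27,81)]
print(proj("wrist",P).round(1).tolist(),proj("wrist",[W([x,y,58]) for x in(-125,125) for y in(-78,78)]).round(1).tolist())
cv2.imwrite("pics/scene3.png",snapshot("scene"))
E
```

```text
17.8333 [580.6 -76.3 379.5]
[[337.5, 199.5], [338.0, 169.7], [338.6, 137.9], [339.2, 103.9]] [[384.6, 232.2], [292.3, 232.2], [396.2, 71.4], [287.0, 71.4]]
```

View pics/wrist3.png

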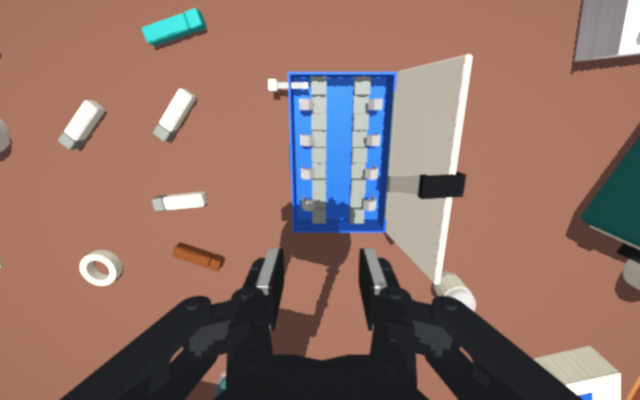

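The wrist view shows the lid fully open, four empty seats between u=294 and 397 (rim corners (289,73), (397,73), (386,232), (294,232)), and the sleeves at (82,124), (175,114) and (180,201). I'll refine the case pose from the blue mask, then take a closer look at the first sleeve.

```bash
python3 - <<'E'
from h import *
from scipy.optimize import minimize
im=cv2.imread("pics/wrist3.png").astype(int)
m=((im[...,0]>im[...,2]+60)&(im[...,0]>im[...,1]+30));roi=np.zeros_like(m);roi[60:245,275:405]=1;m&=roi
pts=np.argwhere(m)[:,::-1].astype(np.int32)
k,_=cv2.findContours(m.astype(np.uint8),cv2.RETR_EXTERNAL,cv2.CHAIN_APPROX_NONE);k=max(k,key=cv2.contourArea)
hm=cv2.convexHull(k).reshape(-1,2).astype(np.float32)
print(hm.min(0),hm.max(0))
B=np.array([[x,y,z] for x in(-125,125) for y in(-78,78) for z in(0,58)],float)
c=camera_params("wrist")
def cost(p):
    P=R.from_euler('z',p[2]/100).apply(B)+[p[0],p[1],0]
    h=cv2.convexHull(proj("wrist",P).astype(np.float32))
    i,_=cv2.intersectConvexConvex(h,hm);return cv2.contourArea(h)+cv2.contourArea(hm)-2*i
r=minimize(cost,[583.5,-105.5,10],method="Nelder-Mead",options=dict(initial_simplex=[[583.5,-105.5,10],[588,-105.5,10],[583.5,-101,10],[583.5,-105.5,13]]))
print(r.x,r.fun,cv2.contourArea(hm))
# sleeve 3 close look
robot.goto([474,100,300],D(0));im=snapshot("wrist");cv2.imwrite("pics/wrist4.png",im);print(proj("wrist",[[474,167,18],[624,169,18]]))
print(rects("wrist",im,18,(0,0,640,400),120),robot.get_q(),robot.get_time_s())
E
```

```text
[288.  72.] [396. 232.]
[ 582.99746496 -106.12537654    9.99517927] 152.95127920620143 16140.5
[[274.01128049 164.65929931]
 [266.7800867   48.98612015]]
[(array([ 62.2, -94.9], dtype=float32), 0.377, array([12.1, 78.8], dtype=float32)), (array([301.6,  11. ], dtype=float32), 0.259, array([19. , 86.2], dtype=float32)), (array([301.6, 187.7], dtype=float32), 2.883, array([19.4, 86.2], dtype=float32)), (array([322.9, 325.3], dtype=float32), 2.586, array([71. , 84.8], dtype=float32)), (array([ 337.5, -371.8], dtype=float32), 1.137, array([ 59.3, 131.8], dtype=float32)), (array([ 446.3, -120.8], dtype=float32), 1.67, array([  2.7, 133.8], dtype=float32)), (array([472.9, 167.7], dtype=float32), 1.77, array([28.8, 94.1], dtype=float32)), (array([405.4, 565.8], dtype=float32), 3.141, array([105.8, 207.1], dtype=float32)), (array([ 504.8, -181.3], dtype=float32), 1.571, array([19.5, 25.9], dtype=float32)), (array([ 561.8, -175.9], dtype=float32), 1.675, array([18.6, 25.2], dtype=float32)), (array([577.4, -33.3], dtype=float32), 0.101, array([ 6.7, 38.8], dtype=float32)), (array([552.9, 490.8
[... 397 characters left out ...]
2)), (array([621.2, 168.9], dtype=float32), 2.565, array([27.8, 91.8], dtype=float32)), (array([ 551.8, -289.4], dtype=float32), 0.069, array([153.7, 264.1], dtype=float32)), (array([ 672.4, -165. ], dtype=float32), 1.571, array([11.8, 25.2], dtype=float32)), (array([ 654.1, -134.4], dtype=float32), 0.204, array([30.7, 52.9], dtype=float32)), (array([649.3, -61.5], dtype=float32), 0.229, array([37.1, 59.6], dtype=float32)), (array([677.7,   3. ], dtype=float32), 1.571, array([ 1.1, 11.1], dtype=float32)), (array([676.6, 479.2], dtype=float32), 1.864, array([11. , 41.9], dtype=float32))] [ 1.55312995e-01 -1.39686503e-01  1.90337620e+00 -6.25232523e-04
  1.37554234e+00  1.72667918e+00] 18.8167
```

View pics/wrist4.png

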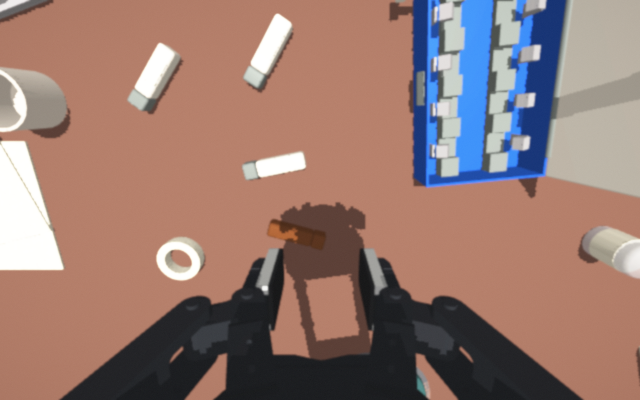

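The closer view shows sleeve 3 at (274,165), the brown look-alike at (296,233) and the tape at (180,258). The case fit agrees at (583.1, -106, 0.10). Now I'll grasp the first sleeve and check it.

```bash
echo '[583.1,-106.0,0.1]' > case.json
cat >> h.py <<'E'
def look(xy,back=120,z=250):
    robot.goto([xy[0]-back,xy[1],z],D(0));im=snapshot("wrist");u,v=proj("wrist",[*xy,18])[0].astype(int)
    r=[k for k in rects("wrist",im,18,(max(u-110,0),max(v-110,0),min(u+110,640),min(v+110,400)),120) if 75<k[2][1]<105 and 20<k[2][0]<40]
    return im,sorted(r,key=lambda k:np.hypot(*(k[0]-xy)))
def pick(xy,psi,z=1.5):
    robot.goto([*xy,120],D(psi));robot.gripper_to(44)
    robot.move_straight([*xy,40],feed=200);hit=robot.move_straight([*xy,z],feed=40,stop_force=8)
    print("hit",hit,np.round(robot.get_position(),1))
    robot.gripper_to(15,80);print("w",robot.get_width(),robot.get_grip_force())
    robot.move_straight([*xy,130],feed=200);print("w",robot.get_width(),robot.get_time_s())
E
python3 - <<'E'
from h import *
pick([473.4,167.7],1.767)
robot.goto(W([-81,0,160]),O(np.pi/2));print(robot.get_width())
cv2.imwrite("pics/wrist5.png",snapshot("wrist"))
E
```

```text
hit False [473.7 167.8   1.7]
w 22.371648612232644 81.35074496269226
w 22.21972012743164 23.25
22.31644435713118
```

View pics/wrist5.png

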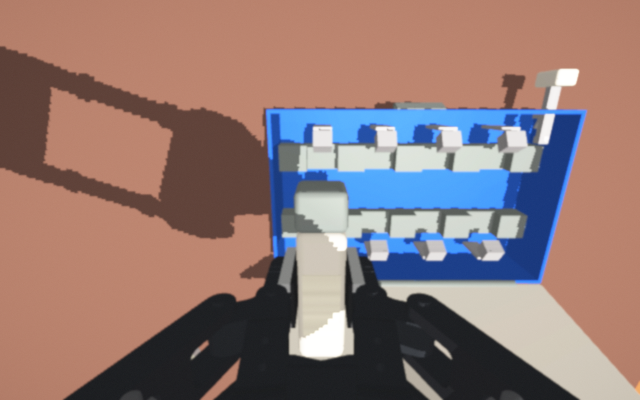

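The sleeve is held square (cap at (322,205)), lined up with seat 0's nose at (322,137). Now I'll insert it.

```bash
cat >> h.py <<'E'
def insert(sx,z0=1.5,sy=0):
    dz=z0-12   # TCP minus sleeve centre
    robot.goto(W([sx,sy,160]),O(np.pi/2));robot.move_straight(W([sx,sy,72+dz]),feed=120)
    f0=np.array(robot.get_force());print("w",robot.get_width())
    for z in (66,60,56,52,48,44,40,36,32,29,27,25.5,24.5):
        h=robot.move_straight(W([sx,sy,z+dz]),feed=30,stop_force=28)
        print(z,h,(np.array(robot.get_force())-f0).round(1),inC(robot.get_position()).round(1))
        if h: break
    print("w",robot.get_width())
E
python3 - <<'E'
from h import *
insert(-81)
E
```

```text
w 22.426088596528448
66 False [ 0.9 -1.2  0.3] [-81.    0.   55.6]
60 False [-0.3 -1.3  0.6] [-81.4   0.1  49.1]
56 False [ 1.3 -0.2  0.7] [-80.8  -0.1  45.5]
52 False [ 2.4  0.1 -0.1] [-80.6  -0.1  41.4]
48 False [ 2.3 -0.8 -0. ] [-81.2   0.1  37. ]
44 False [ 1.1 -0.3 -0.6] [-81.4   0.1  33. ]
40 False [ 1.3 -0.5 -1.6] [-81.4   0.1  29. ]
36 False [ 2.1 -1.1 -1. ] [-81.1   0.1  25.2]
32 False [ 2.2 -0.6 -0.2] [-81.    0.   21.3]
29 False [ 1.9 -1.1 -3.6] [-81.5   0.2  17.9]
27 False [ 0.6 -1.8  0.2] [-81.2   0.1  16.4]
25.5 False [-4.1  0.2  9.8] [-81.1   0.   16.1]
24.5 False [-7.1  1.4 17.7] [-81.1   0.   16.1]
w 22.353107297522598
```

```bash
python3 - <<'E'
from h import *
robot.gripper_to(34);robot.move_straight(W([-81,0,120]),feed=150)
im,r=look([622.5,169.3]);print(r,robot.get_time_s(),proj("wrist",[622,169,18]))
cv2.imwrite("pics/wrist6.png",im)
E
```

```text
[(array([621.3, 169.2], dtype=float32), 2.575, array([23.9, 89.1], dtype=float32))] 32.4083 [[320.86057167  68.17892834]]
```

View pics/wrist6.png

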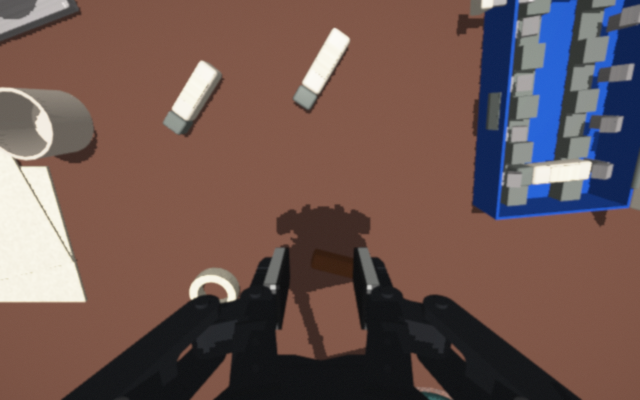

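Sleeve 3 lies under both noses in seat 0 at (560,172), and the next sleeve is at (321,68). I'll pick it, insert it, then look at the third.

```bash
python3 - <<'E'
from h import *
pick([621.6,169.3],2.575)
insert(27)
E
```

```text
hit False [621.9 169.4   1.8]
w 22.186839246608766 81.37383341789246
w 22.36086869971258 37.675
w 22.567516677071936
66 False [0.6 1.1 0.3] [26.9 -0.  55.5]
60 False [-0.6 -0.2 -0.3] [26.8 -0.1 49.1]
56 False [ 0.4 -2.1  0.4] [27.3 -0.3 45.5]
52 False [ 1.8 -1.1 -0.8] [27.2 -0.1 41.3]
48 False [ 1.7 -1.7 -1.8] [26.8  0.1 37. ]
44 False [ 0.9 -1.2 -1.8] [26.7  0.1 33. ]
40 False [ 1.5 -0.7 -1.8] [26.8  0.1 29.1]
36 False [ 1.  -1.3 -0.6] [26.9  0.  25.2]
32 False [ 1.8 -1.7 -1.5] [26.9  0.1 21.1]
29 False [ 1.  -1.4 -4.3] [26.3  0.2 17.5]
27 False [-0.3 -1.  -1.6] [26.7  0.1 16.3]
25.5 False [-3.1 -0.6  8.2] [26.7  0.  16.2]
24.5 False [-6.7 -0.1 12.5] [26.7  0.1 16.2]
w 22.265706307158023
```

```bash
python3 - <<'E'
from h import *
robot.gripper_to(34);robot.move_straight(W([27,0,120]),feed=150)
im,r=look([591,323]);print(r,robot.get_time_s())
cv2.imwrite("pics/wrist7.png",im)
if r: pick(r[0][0].tolist(),r[0][1]);insert(-27)
E
```

```text
[(array([590.6, 323. ], dtype=float32), 2.474, array([23.7, 88.9], dtype=float32))] 46.6667
hit False [590.9 323.2   1.8]
w 22.236641039965402 81.31761431694031
w 22.575591154860398 51.8833
w 22.274355483431133
66 False [-2.1  0.3 -1.1] [-27.1   0.   55.6]
60 False [-1.1 -0.7 -1.6] [-27.2  -0.   49.2]
56 False [-0.4 -2.3 -1. ] [-26.8  -0.2  45.5]
52 False [ 0.8 -1.5 -1.4] [-26.7  -0.1  41.3]
48 False [-0.3 -0.9 -0.5] [-27.2   0.1  37. ]
44 False [-0.4 -1.8 -2.3] [-27.3   0.1  33. ]
40 False [ 0.3 -1.5 -2.4] [-27.2   0.1  29.1]
36 False [ 0.1 -1.3 -2.7] [-27.1   0.   25.2]
32 False [ 0.1 -1.5 -2.4] [-27.1   0.1  21.2]
29 False [-0.5 -1.8 -4.5] [-27.7   0.2  17.7]
27 False [-0.6 -1.7 -2.5] [-27.3   0.1  16.3]
25.5 False [-5.5 -1.3  6.9] [-27.3   0.1  16.2]
24.5 False [-8.2  0.4 14.9] [-27.3   0.   16.2]
w 22.124838133203923
```

View pics/wrist7.png

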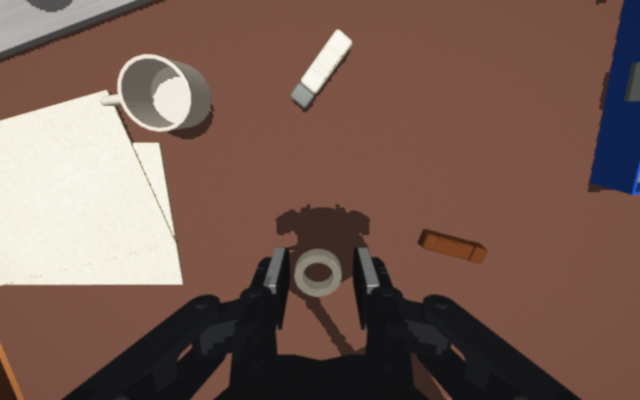

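The picture shows the third sleeve alone at (322,68), before the pick. I'll release it and check all three seats from above, and the desk with the top camera.

```bash
python3 - <<'E'
from h import *
robot.gripper_to(34);robot.move_straight(W([-27,0,120]),feed=150)
robot.goto(W([-110,0,280]),O(0));w=snapshot("wrist")
robot.goto(W([-100,-100,420]),O(0));t=snapshot("top")
cv2.imwrite("pics/chk.png",np.vstack([w[:250,150:550],cv2.resize(t[100:300,200:440],(400,333))]))
print(robot.get_time_s())
E
```

```text
61.4583
```

View pics/chk.png

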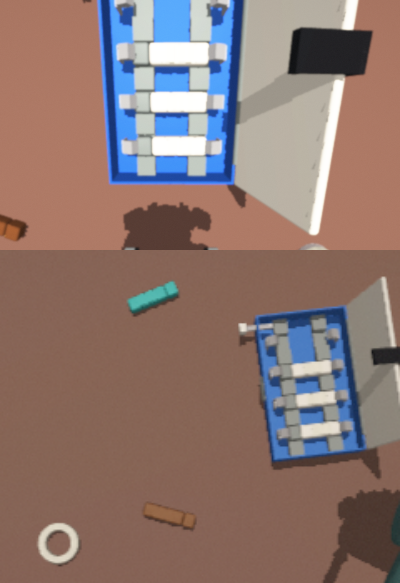

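All three sleeves sit under their clip noses (seats at (180,53), (175,102) and (178,146) in the crop), and no white sleeve is left on the desk. Now I'll shut the lid.

```bash
cat > shut.py <<'E'
from h import *
X=-60
def P(a,r,h): return W(lidpt(a,r,h)+[X,0,0])
def T(a): return O(0,.5*a)
E
python3 - <<'E'
from shut import *
print([None if (q:=solver.solve_ik(P(a,142,h),T(a))) is None else np.round(q,2).tolist() for a,h in((1.75,70),(1.75,20),(1.2,8),(.6,8),(0,8))])
robot.gripper_to(0)
a=1.75
p=np.array(P(a,142,60));robot.goto((p+[0,0,110]).tolist(),T(a));robot.move_straight(p.tolist(),feed=150)
f0=np.array(robot.get_force())
print(robot.move_straight(P(a,142,5),feed=30,stop_force=2),inC(robot.get_position()).round(1),(np.array(robot.get_force())-f0).round(1),robot.get_time_s())
cv2.imwrite("pics/scene8.png",snapshot("scene")[100:350,100:500])
E
```

```text
[[-0.8, 0.6, 1.46, 0.51, 1.8, 0.6], [-0.76, 0.53, 1.55, 0.54, 1.77, 0.62], [-0.6, 0.28, 1.77, 0.45, 1.51, 0.75], [-0.37, 0.13, 1.96, 0.29, 1.2, 0.98], [-0.14, 0.14, 2.09, -0.0, 0.92, 1.33]]
False [ -60.  -108.4  196.8] [-0.1 -0.5  0.2] 65.4417
```

View pics/scene8.png

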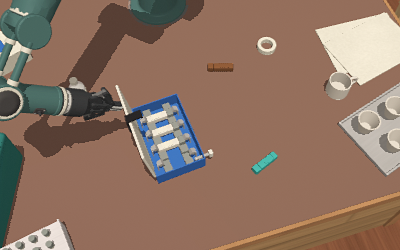

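The finger is behind the open lid's outer face at crop (122,105), clear of everything. I'll sweep it shut.

```bash
python3 - <<'E'
from shut import *
f0=np.array(robot.get_force())
for a in np.arange(1.70,0.09,-.05):
    robot.move_straight(P(a,142+(1.7-a)*3,7),frame=T(a),feed=50)
    if round(a/.05)%4==0: print(round(a,2),(np.array(robot.get_force())-f0).round(1))
robot.move_straight(P(0.05,147,8),frame=T(0),feed=30)
print((np.array(robot.get_force())-f0).round(1))
f0=np.array(robot.get_force())
for z in (10,8,7,6,5,4):
    h=robot.move_straight(P(0,147,z),feed=15,stop_force=14);print(z,h,(np.array(robot.get_force())-f0).round(1),inC(robot.get_position()).round(1))
    if h: break
robot.dwell(.3);print((np.array(robot.get_force())-f0).round(1),robot.get_time_s())
E
```

```text
1.6 [-0.   0.3 -0.3]
1.4 [ 0.9 -0.6  0.3]
1.2 [ 0.2 -0.7  0.4]
1.0 [ 0.9 -0.6  0.5]
0.8 [ 0.4 -0.7  0.8]
0.6 [ 0.6 -0.5 -1. ]
0.4 [ 0.1 -0.7  0.7]
0.2 [-0.3 -0.5  1.5]
[-0.9 -0.6  2.1]
10 False [ 0.5  1.9 -1.1] [-60.1  69.   67.9]
8 False [0.1 1.3 0.4] [-60.   69.1  66. ]
7 False [-0.3  3.   1.8] [-60.   69.1  65.1]
6 False [-1.3  2.2  3.6] [-60.   69.1  64.3]
5 False [-1.   2.6  5.6] [-60.   69.1  63.6]
4 False [-2.4  3.5  6.3] [-59.9  69.1  62.8]
[-2.7  2.6  7.4] 77.6
```

```bash
python3 - <<'E'
from shut import *
f0=np.array(robot.get_force())
for z in (3,2,1,0,-1,-2,-3,-4):
    h=robot.move_straight(P(0,147,z),feed=15,stop_force=16);print(z,h,(np.array(robot.get_force())-f0).round(1),inC(robot.get_position()).round(1))
    if h: break
cv2.imwrite("pics/scene9.png",cv2.resize(snapshot("scene")[170:300,200:340],None,fx=4,fy=4))
E
```

```text
3 False [-0.3  1.1  1. ] [-59.9  69.1  62. ]
2 False [-2.3  0.1  2.3] [-59.9  69.1  61.2]
1 False [-2.3  0.8  4.3] [-59.9  69.2  60.5]
0 False [-2.6  0.3  7. ] [-59.9  69.2  59.7]
-1 False [-3.9  1.6  8.6] [-59.8  69.2  59. ]
-2 False [-4.2  1.3  8.6] [-59.8  69.1  58.2]
-3 False [-6.3  2.2 14.4] [-59.8  69.1  57.9]
-4 False [-8.4  1.6 19.1] [-59.8  69.1  57.6]
```

View pics/scene9.png

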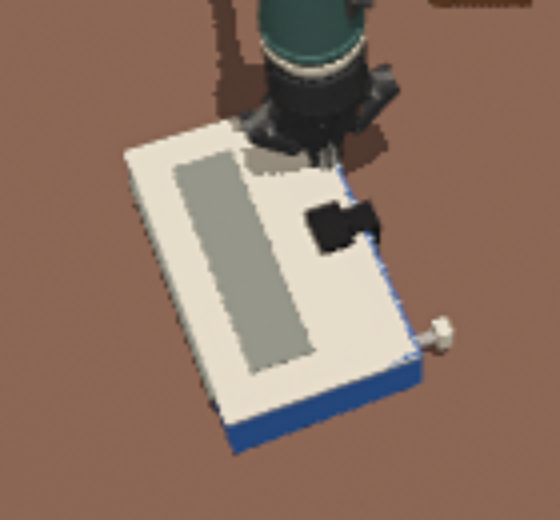

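The lid looks shut under the finger at crop (330,160). I'll check the finger width, ease off slowly and see whether the lid stays down.

```bash
python3 - <<'E'
from shut import *
print(robot.get_width())
f0=np.array(robot.get_force())
for z in (-2,0,2,4,6,8,10,12):
    robot.move_straight(P(0,147,z),feed=15);print(z,(np.array(robot.get_force())-f0).round(1),inC(robot.get_position()).round(1))
print(robot.get_width())
cv2.imwrite("pics/scene10.png",cv2.resize(snapshot("scene")[170:300,200:340],None,fx=4,fy=4))
E
```

```text
-0.09731133607369703
-2 [  4.9  -0.2 -10.6] [-59.8  69.1  58.3]
0 [  6.5   0.3 -13.7] [-59.9  69.1  59.8]
2 [  8.    0.9 -17.2] [-59.9  69.1  61.4]
4 [ 10.    0.  -19.7] [-59.9  69.1  62.9]
6 [ 11.   -0.1 -22.4] [-59.9  69.1  64.4]
8 [ 12.8  -1.7 -26.3] [-59.9  69.   66. ]
10 [ 12.3  -2.2 -29.9] [-60.2  68.9  67.7]
12 [ 12.5  -2.8 -28.8] [-60.   68.9  70. ]
0.4061263888537015
```

View pics/scene10.png

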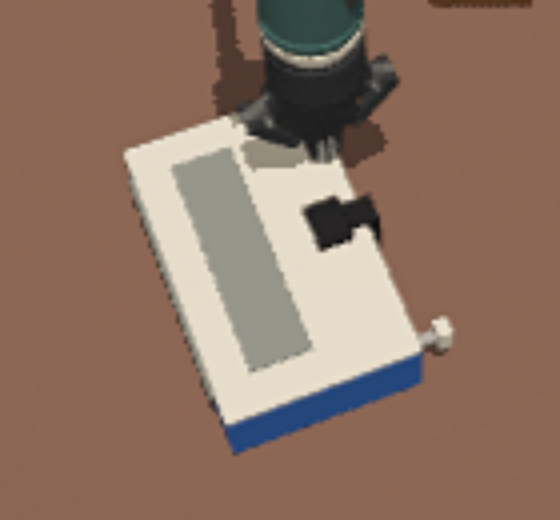

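```bash
python3 - <<'E'
from h import *
s0=cv2.imread("pics/scene0.png")[170:300,200:340]
def big(n): return cv2.resize(cv2.imread(f"pics/{n}.png"),(140,130),interpolation=cv2.INTER_AREA)
g=lambda i:cv2.cvtColor(i,cv2.COLOR_BGR2GRAY).astype(np.float32)
R0=(slice(45,70),slice(70,100)); C0=(slice(20,112),slice(28,48))  # pad, left lid part
for n in ("scene9","scene10"):
    b=big(n)
    for nm,r in (("pad",(slice(46,68),slice(70,98))),("corner",(slice(80,115),slice(85,115))),("stem",(slice(70,95),slice(102,118)))):
        print(n,nm,np.round(cv2.phaseCorrelate(g(s0[r]),g(b[r]))[0],2))
E
```

```text
scene9 pad [-0.57  0.96]
scene9 corner [-0.23  0.4 ]
scene9 stem [-0.29  0.26]
scene10 pad [-0.   -0.05]
scene10 corner [-0.11 -0.02]
scene10 stem [-0.15  0.61]
```

```bash
python3 - <<'E'
from shut import *
robot.move_straight(P(0,147,24),feed=15);print((np.array(robot.get_force())).round(1))
b=snapshot("scene")[170:300,200:340];s0=cv2.imread("pics/scene0.png")[170:300,200:340]
g=lambda i:cv2.cvtColor(i,cv2.COLOR_BGR2GRAY).astype(np.float32)
for r in ((slice(46,68),slice(70,98)),(slice(80,115),slice(85,115))): print(np.round(cv2.phaseCorrelate(g(s0[r]),g(b[r]))[0],2))
E
```

```text
[ 0.3 -0.4  0.4]
[ 0.02 -0.01]
[ 0.   -0.01]
```

The lid is latched (its picture matches the starting one). Now the tab.

```bash
python3 - <<'E'
from h import *
robot.move_straight(W([-60,69,140]),feed=150)
Y=103;robot.goto(W([108,Y,140]),O(np.pi/2));robot.gripper_to(44)
robot.move_straight(W([108,Y,60]),feed=150);print(robot.move_straight(W([108,Y,22]),feed=50,stop_force=6))
robot.gripper_to(8,80);print("w",robot.get_width())
f0=np.array(robot.get_force());p0=inC(robot.get_position())
for d in list(range(5,26,5))+[28,29,30,31,32,33,34,35,36]:
    h=robot.move_straight(W([108,Y+d,22]),feed=30,stop_force=16)
    print(d,h,RC.inv().apply(np.array(robot.get_force())-f0).round(1),(inC(robot.get_position())-p0).round(1),round(robot.get_width(),1))
    if h: break
cv2.imwrite("pics/scene11.png",cv2.resize(snapshot("scene")[170:300,220:360],None,fx=4,fy=4))
E
```

```text
False
w 14.546126883568341
5 False [-0.3 -2.3  3.7] [-0.   4.8 -0.1] 14.8
10 False [-1.4 -2.1  3.9] [ 0.   9.7 -0. ] 14.2
15 False [-0.  -3.8  4. ] [ 0.  14.4 -0. ] 14.6
20 False [-1.1 -2.6  3.6] [ 0.  19.3 -0.1] 14.5
25 False [-0.5 -3.   3.6] [ 0.1 24.3 -0. ] 14.2
28 False [-0.8 -4.9  3.3] [ 0.  27.1 -0.1] 14.9
29 False [-1.6 -4.6  3.4] [ 0.1 28.  -0. ] 15.0
30 False [-0.1 -4.3  3.6] [ 0.  28.9 -0.1] 14.6
31 False [-0.1 -4.2  3.4] [ 0.  29.9 -0.1] 14.8
32 False [-0.6 -6.6  3.4] [ 0.1 30.1 -0.1] 14.8
33 False [-1.1 -9.4  3.6] [ 0.  30.1 -0.1] 14.4
34 False [ -0.4 -12.7   2.6] [ 0.1 30.1 -0.1] 14.6
35 False [ -0.1 -15.8   3.5] [ 0.  30.1 -0.1] 14.6
36 False [ -0.4 -19.3   2.5] [ 0.1 30.2 -0.1] 14.6
```

At the stop (30.1 mm). I'll ease back, release and check.

```bash
python3 - <<'E'
from h import *
robot.move_straight(W([108,103+30,22]),feed=20);robot.gripper_to(44);robot.dwell(.3)
robot.move_straight(W([108,133,200]),feed=100)
robot.goto(W([20,60,330]),O(0));w=snapshot("wrist");t=snapshot("top")
cv2.imwrite("pics/fin.png",np.hstack([cv2.resize(snapshot("scene")[170:300,220:360],(431,400)),w[:400,150:500]]))
print(robot.get_time_s(),proj("wrist",[W([108,102+d,53]) for d in (0,24,30)]).round()-[150,0])
E
```

```text
95.6667 [[140.  98.]
 [121.  98.]
 [117.  98.]]
```

View pics/fin.png

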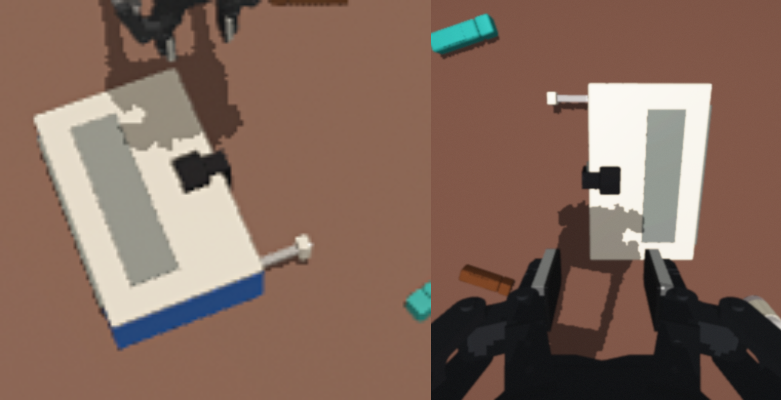

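The lid is shut and the tab is held out at right-panel pixel (121,98), about 25–27 mm. I'm handing in.

```bash
python3 -c "
from h import *
print(ticket.job_done())"
```

```text
the job is handed in; nothing more can be done
None
```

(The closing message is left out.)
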